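# Start and screw down the cap of a terrazzo lamp

## Task

Take the wide metal cap and set it squarely on the threaded neck on top of the open lamp. Turn it backwards (anticlockwise from above) with a light downward press until you feel it drop into the thread, then screw it clockwise until it sits fully home on the lamp's collar, and let go. Go by feel and never force, ram or jam it: light pressure is enough; leave everything else on the bench where it is.

Things in the scene. Friction and masses are not known exactly. Their poses are not given: they have to be found in the camera images.
- cap: The wide cap: aluminium cup 62 mm across, 35 mm high, about 0.16 kg, fine grip lines round its side, standing open side down; origin at the centre of its underside, z up. Bore 52 mm, 30 mm deep. In the bore 4 lugs, 90 deg apart, 5 mm wide, 4 mm high, 4 mm inward (44 mm between opposite ones), undersides 5 mm above the rim. Only the lug angles matter, not which lug is which.
- lamp: The open lamp: speckled white terrazzo column 90 mm across on a round foot 160 mm across, 150 mm high, fixed to the bench; origin at the centre of its underside, z up. On top a fixed aluminium collar (80 mm across, 4 mm thick) carries the threaded neck. Collar and neck are set in a hidden rubber bush and give a little in twist only (5 N m/rad). (The lamp near the back has its cap on already.)
- seat (a point): Centre of the collar's upper face, on the neck's axis, 154 mm above the bench, z up. When the cap is fully home its rim rests flat on this face (cap origin on this point). A press of 3 to 10 N is enough in every phase; pressing and turning together must not load cap against lamp with more than 45 N, and driving lugs more than 0.15 rad on against a stop exceeds that.
- neck_tip (a point): Centre of the neck's top, 28 mm above the seat. The neck's core is 41 mm across up to 23 mm above the seat, then tapers to 30 mm at this tip. Side play of the cap on the neck is about 1.2 mm.
- ridge_top (a point): On the axis, 18 mm above the seat: level top of the 4 thread ridges (49.6 mm across, oiled, friction 0.2). A cap set on anyhow rides there, its origin 13 mm above the seat (16.5 mm if lugs land on stops). Every 90 deg is an opening 26 deg wide (a lug takes 12), at angles no pose tells. At each opening's anticlockwise end (seen from above) a stop stands 3.5 mm above the ridges.
- groove (a point): On the axis, 9 mm above the seat: floor of the openings. Turned anticlockwise, lugs come over the openings, then meet the stops; the cap drops 9 mm there, to 4 mm above the seat. Turned clockwise on top, lugs jam on the stops' backs. Once dropped, clockwise turning runs the lugs down under the ridges (1.5 mm play, 5 mm per 42 deg); home after 45 to 65 deg, hard stop within 12 deg more.
- small_cap: Bystander: a small solid aluminium cap, 38 mm across, 21 mm high.
- glue: Bystander: an amber glue bottle, 44 mm across, 110 mm high, green cap.
- mallet: Bystander: a rubber mallet with wooden handle, lying, 270 mm long, 52 mm high.
- screwdriver: Bystander: a screwdriver lying on the bench.
- tape: Bystander: a roll of tape lying flat, 90 mm across, 24 mm high.
- marker: Bystander: a blue marker pen, 140 mm long, lying.

How it is judged:
On the way:
1. the cap has dropped into the thread on the neck: level, on the axis, its rim less than 6.5 mm above the seat (z of cap in the frame of seat between -0.003 and 0.0065 m and horizontal distance between cap and seat below 0.003 m and angle between cap's own z axis and vertical below 0.08 rad), for 0.1 s.
At the end, for the whole second after the job is handed in: The cap is fully home: its rim within 1.2 mm of the collar's face, within 3 mm of the neck's axis, level within 0.05 rad, at rest and released (z of cap in the frame of seat between -0.003 and 0.0012 m and horizontal distance between cap and seat below 0.003 m and angle between cap's own z axis and vertical below 0.05 rad and linear speed of cap below 0.01 m/s and contact force between cap and the fingers below 0.05 N); the robot touches nothing.
It fails at once if the cap is forced: more than 45 N between cap and lamp (contact force between cap and lamp above 45 N).
It fails at once if a bystander is moved by more than 25 mm (distance of any of small_cap, glue, mallet, screwdriver, tape, marker from where it was at the start of the episode above 0.025 m).
It also fails if it takes over 64 s, if anything falls off the work surface, if the arm or the gripper's body presses on something with over 40 N, if the wrist force passes 120 N, or if a joint passes its speed limit or range.

## Robot

A 7-joint arm with a two-finger parallel gripper is mounted at the origin on the work surface. World frame = base frame: x ahead of the robot, y to its left, z up, the work surface at z = 0. Lengths are in m, angles in rad, forces in N, time in s.
With the tool pointing down it reaches from about 0.4 to 0.925 m from the base axis. Payload 4.1 kg.
Tool frame: the origin (TCP) lies at the very end of the fingers, on their centre line; the grasp point (between the pads) lies 19 mm behind it (manip.pinch_z is the distance from the TCP to the grasp point, in m); z points along the fingers, y is the line along which they close (so a half turn about z gives the same grasp; the last joint's range is limited). The gripper opens to 85 mm and grips with 20 to 120 N. Pads are 22 mm wide; open, the fingers measure 114 mm over their backs; the gripper's body (76 mm by 85 mm) begins 54 mm behind the grasp point. The pads swing forward as they close: fully open they stand 13 mm farther back than shut.
Start: joints at [1.023, 0.398, 0.045, 1.537, -0.019, 1.207, -0.051], TCP at [0.282, -0.586, 0.231] pointing down, gripper open.
Joint ranges: [-2.82, 2.82], [-0.49, 2.23], [-1.37, 1.46], [0, 2.46], [-1.36, 4.5], [0.23, 2], [-2.94, 2.94]. Speed limits (rad/s): [2.57, 2.57, 3.14, 3.14, 3.14, 3.14, 3.14].

## Interface

Orientations are given as a 3x3 rotation matrix whose columns are the frame's x, y, z axes.
In Python, from plant import manip, vision gives the robot as it stands.
- The arm moves only by the tool carry_out, never from a script. Its argument "moves" is a list of rows, each an object of numbers: "grip": the opening in per cent of the stroke, from 0 (shut) to 100 (fully open); "dx", "dy", "dz": the shift along the tool's x, y, z scaled (see below); "twist": the turn about the tool's z scaled (see below). A call has 1 to 20 rows; each row shifts and turns the commanded pose from where the row before left it, along the tool's axes as they then stand; what a row does not reach is not made up. The controller multiplies each number of a shift by 20 mm and each number of a turn by 0.1 rad. A row lasts 1/10 s, in which the tool goes at most 50 mm and 8.59 degrees, less where a joint would pass 70% of its speed; a pose out of reach is approached as far as the arm can. A call with a number of a shift or a turn outside -1 to 1 is refused whole. A call with a gripper value outside its range is refused whole. The fingers move at their own pace and stop on an object; "squeeze" is the grip in N (left out, the last holds). Time passes only in rows, so rows that do not move let the fingers close. It gives the time, the measured TCP pose, the force, the opening and the grip force at its end, in the units of the state.
- manip.sense(): the state, without advancing time (a new reading comes with each control period).
- vision.grab_frame(name): name is "scene" or "top" or "wrist"; returns a dict with "pixels" (384x512x3 uint8, blue, green, red), "intrinsics" (3x3 intrinsics, pixels), "k1" (the pictures are not rectified: a ray, as slopes to the right and down, at radius r is drawn at 1 + k1 r^2 times it, then the intrinsics apply), "R" (3x3) and "t" (3): a world point X has camera coordinates R X + t. Camera axes: x right, y down, z forward; pixel columns grow to the right and rows downward; lengths in m; the calibration is good to about 2 mm. A picture is of the moment at which its call begins. There is no depth.
- manip.finish_job(): hands the job in; it is judged then, once.
The state is a dict: "t": time; "joint_positions": joint angles; "dq": joint speeds; "tau": joint torques, N m; "eef_pos": TCP position; "orientation": TCP orientation; "ft_force": force on the tool from outside, world axes, zero at the start; "wrist_torque": the same for the moment, N m; "grip_width": finger opening in m; "grasp_force": force on a finger pad.
Only numpy, scipy, OpenCV 4.12 (cv2) and the standard library are available. Lean on these libraries where they do the work, as an engineer would, in place of code of your own. Each camera call takes 0.05 s, during which the arm holds its last target. There are 200 camera calls.

## Working session

There is one attempt and no reset: what is moved stays moved. The work goes in short steps, Python scripts to look and compute and a tool call to move; the robot and the scene stay as the last step left them, time stands still between calls to the robot, and variables do not carry over. Pictures are saved under pics/ and viewed, at most 10 in all, crops included, and the job is handed in when it is done.

Besides the shell and the picture viewer there is one more tool, called after "Request:" as name(argument=value, ...) on one line, values as JSON. carry_out: Moves the arm, as the interface text tells. Its arguments: {"type":"object","properties":{"moves":{"type":"array"},"squeeze":{"type":"number"}},"required":["moves"]}

```bash
ls; mkdir -p pics; cat > h.py <<'E'
import numpy as np, cv2
from plant import manip, vision
def grab(n,f):
    d=vision.grab_frame(n); cv2.imwrite('pics/'+f,d['pixels']); np.savez('pics/'+f+'.npz',K=d['intrinsics'],k1=d['k1'],R=d['R'],t=d['t']); return d
def at(f,u,v,z):
    d=np.load('pics/'+f+'.npz');K=d['K']
    s=cv2.undistortPoints(np.array([[[u,v]]],float),K,np.array([float(d['k1']),0,0,0,0]))[0,0]
    r=d['R'].T@np.array([s[0],s[1],1]);c=-d['R'].T@d['t']
    return c+r*(z-c[2])/r[2]
def proj(f,X):
    d=np.load('pics/'+f+'.npz')
    return cv2.projectPoints(np.atleast_2d(X).astype(float),cv2.Rodrigues(d['R'])[0],d['t'].reshape(3,1),d['K'],np.array([float(d['k1']),0,0,0,0]))[0][:,0]
E
python3 - <<'E'
from h import *
s=manip.sense()
for k in s: print(k,np.round(s[k],3))
a=grab('scene','s0.png');b=grab('top','t0.png')
print(a['k1'],b['k1'],np.round(-b['R'].T@b['t'],3),np.round(-a['R'].T@a['t'],3))
E
```

```text
pics
t 0.0
joint_positions [ 1.023  0.399  0.045  1.538 -0.019  1.207 -0.051]
dq [-0.002 -0.001 -0.    -0.     0.001  0.    -0.   ]
tau [ 1.0000e-03 -4.7512e+01  1.3660e+00 -2.5422e+01  1.2000e-02  9.0000e-03
  0.0000e+00]
eef_pos [ 0.282 -0.585  0.23 ]
orientation [[ 0.901  0.434 -0.001]
 [ 0.434 -0.901  0.002]
 [-0.    -0.002 -1.   ]]
ft_force [ 0.753 -0.438 -0.592]
wrist_torque [ 0.041  0.007 -0.018]
grasp_force 0.0
grip_width 0.085
-0.027479477155406627 0.0047653559246651975 [ 0.392 -0.012  1.498] [1.365 0.31  0.943]
```

View pics/t0.png

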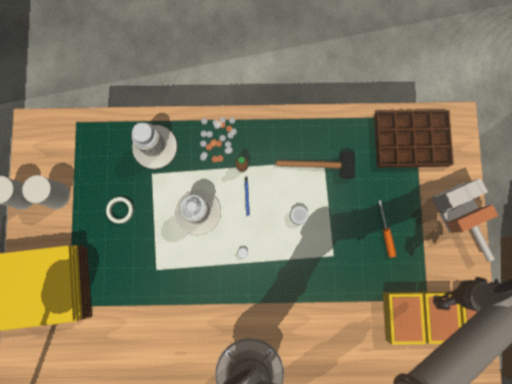

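View pics/s0.png

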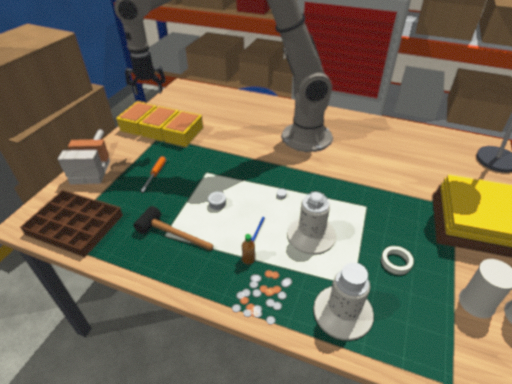

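The top view shows the cap at about (299,215), the open lamp at (193,207), the capped lamp at (147,135) and the small cap at (243,253). I'll enlarge the cap and lamp.

```bash
python3 - <<'E'
from h import *
a=cv2.imread('pics/t0.png')
f=lambda x,y:cv2.resize(a[y:y+50,x:x+50],(400,400),interpolation=cv2.INTER_CUBIC)
cv2.imwrite('pics/c0.png',np.hstack([f(170,185),f(275,190)]))
for n,u,v,z in [('cap',299,214,.035),('capL',291,214,.035),('capR',308,214,.035),('neck',193,207,.18),('glue',243,160,.1)]: print(n,at('t0.png',u,v,z).round(4))
E
```

```text
cap [ 0.5346 -0.1815  0.035 ]
capL [ 0.5351 -0.1537  0.035 ]
capR [ 0.534  -0.2127  0.035 ]
neck [0.5484 0.1665 0.18  ]
glue [0.7144 0.009  0.1   ]
```

View pics/c0.png

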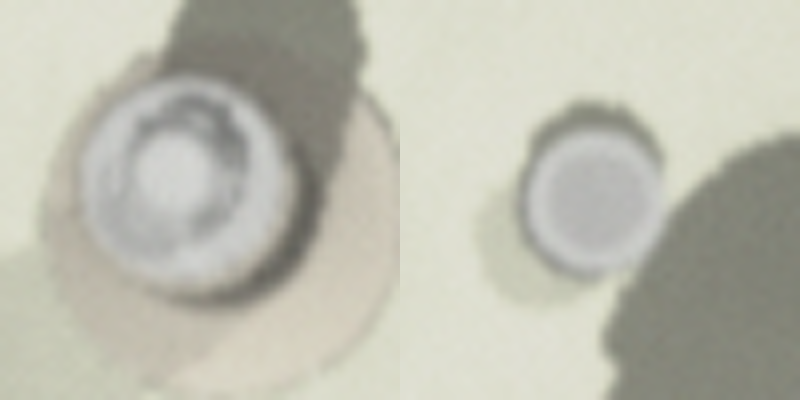

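The neck tip is at (190.6,206.8), the collar disc centre near (193.2,207.3) and the cap's top centre at (298.8,214.6).

```bash
python3 - <<'E'
from h import *
for n,u,v,z in [('cap',298.8,214.6,.035),('tip',190.6,206.8,.182),('collar',193.2,207.3,.152)]: print(n,at('t0.png',u,v,z).round(4))
E
```

```text
cap [ 0.5325 -0.1807  0.035 ]
tip [0.5489 0.1738 0.182 ]
collar [0.5507 0.1697 0.152 ]
```

Request:
carry_out(moves=[{"dx":0.5,"dy":-0.3},{"dx":1,"dy":-0.63},{"dx":1,"dy":-0.63},{"dx":1,"dy":-0.63},{"dx":1,"dy":-0.63},{"dx":1,"dy":-0.63},{"dx":1,"dy":-0.63},{"dx":1,"dy":-0.63},{"dx":1,"dy":-0.63},{"dx":1,"dy":-0.63},{"dx":1,"dy":-0.63},{"dx":1,"dy":-0.63},{"dx":1,"dy":-0.63},{"dx":1,"dy":-0.63},{"dx":1,"dy":-0.63},{"dx":1,"dy":-0.63},{"dx":1,"dy":-0.63},{"dx":1,"dy":-0.63},{"dx":1,"dy":-0.63},{"dx":0.5,"dy":-0.3}])

```text
schema error: expected keys grip, dx, dy, dz, twist
```

Request:
carry_out(moves=[{"grip":100,"dz":0,"twist":0,"dx":0.5,"dy":-0.3},{"grip":100,"dz":0,"twist":0,"dx":1,"dy":-0.63},{"grip":100,"dz":0,"twist":0,"dx":1,"dy":-0.63},{"grip":100,"dz":0,"twist":0,"dx":1,"dy":-0.63},{"grip":100,"dz":0,"twist":0,"dx":1,"dy":-0.63},{"grip":100,"dz":0,"twist":0,"dx":1,"dy":-0.63},{"grip":100,"dz":0,"twist":0,"dx":1,"dy":-0.63},{"grip":100,"dz":0,"twist":0,"dx":1,"dy":-0.63},{"grip":100,"dz":0,"twist":0,"dx":1,"dy":-0.63},{"grip":100,"dz":0,"twist":0,"dx":1,"dy":-0.63},{"grip":100,"dz":0,"twist":0,"dx":1,"dy":-0.63},{"grip":100,"dz":0,"twist":0,"dx":1,"dy":-0.63},{"grip":100,"dz":0,"twist":0,"dx":1,"dy":-0.63},{"grip":100,"dz":0,"twist":0,"dx":1,"dy":-0.63},{"grip":100,"dz":0,"twist":0,"dx":1,"dy":-0.63},{"grip":100,"dz":0,"twist":0,"dx":1,"dy":-0.63},{"grip":100,"dz":0,"twist":0,"dx":1,"dy":-0.63},{"grip":100,"dz":0,"twist":0,"dx":1,"dy":-0.63},{"grip":100,"dz":0,"twist":0,"dx":1,"dy":-0.63},{"grip":100,"dz":0,"twist":0,"dx":0.5,"dy":-0.3}])

```text
t: 2.1
eef_pos: [0.5218, -0.2021, 0.2312]
orientation: [[0.899, 0.438, 0.0], [0.438, -0.899, 0.001], [0.001, -0.001, -1.0]]
ft_force: [-0.0, 0.2, -0.8]
grip_width: 0.0851
grasp_force: 0.0
```

```bash
python3 - <<'E'
from h import *
grab('wrist','w0.png')
s=manip.sense();print(s['t'],s['eef_pos'],s['joint_positions'],s['orientation'])
print(proj('w0.png',[[.5325,-.1807,.035]]))
E
```

```text
2.15 [ 0.52256403 -0.20107554  0.23125198] [ 0.45515084  0.24249153 -0.19419324  1.75093612  0.04839993  1.1526291
 -0.86939896] [[ 8.98460047e-01  4.39054355e-01  9.04327065e-04]
 [ 4.39052101e-01 -8.98459469e-01  1.95841931e-03]
 [ 1.67235374e-03 -1.36251481e-03 -9.99997673e-01]]
[[242.15376914 143.5680142 ]]
```

View pics/w0.png

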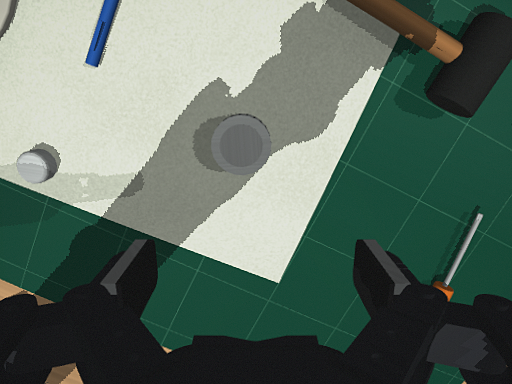

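The wrist view shows the cap's top circle spanning columns 211–270 and rows 114–173, centred at (240.5,143.5). This agrees with the top-camera estimate.

```bash
python3 - <<'E'
from h import *
s=manip.sense();p=at('w0.png',240.5,143.5,.035);print(p, s['orientation'].T@(np.r_[p[:2],.002]-s['eef_pos'])/.02)
E
```

```text
[ 0.53182628 -0.17915552  0.035     ] [ 0.87812003 -0.76576294 11.46513779]
```

Request:
carry_out(moves=[{"grip":100,"dx":0.44,"dy":-0.37,"dz":0.5,"twist":0},{"grip":100,"dx":0.44,"dy":-0.37,"dz":1,"twist":0},{"grip":100,"dx":0,"dy":0,"dz":1,"twist":0},{"grip":100,"dx":0,"dy":0,"dz":1,"twist":0},{"grip":100,"dx":0,"dy":0,"dz":1,"twist":0},{"grip":100,"dx":0,"dy":0,"dz":1,"twist":0},{"grip":100,"dx":0,"dy":0,"dz":1,"twist":0},{"grip":100,"dx":0,"dy":0,"dz":1,"twist":0},{"grip":100,"dx":0,"dy":0,"dz":1,"twist":0},{"grip":100,"dx":0,"dy":0,"dz":1,"twist":0},{"grip":100,"dx":0,"dy":0,"dz":1,"twist":0},{"grip":100,"dx":0,"dy":0,"dz":0.5,"twist":0},{"grip":100,"dx":0,"dy":0,"dz":0.3,"twist":0},{"grip":100,"dx":0,"dy":0,"dz":0,"twist":0},{"grip":100,"dx":0,"dy":0,"dz":0,"twist":0}])

```text
t: 3.65
eef_pos: [0.5307, -0.1849, 0.0059]
orientation: [[0.901, 0.434, 0.001], [0.434, -0.901, -0.001], [0.001, 0.001, -1.0]]
ft_force: [0.4, -0.5, -0.1]
grip_width: 0.0855
grasp_force: 0.0
```

```bash
python3 - <<'E'
from h import *
grab('wrist','w1.png')
s=manip.sense();print(s['t'],s['eef_pos'],s['ft_force'])
print(proj('w1.png',[[.532,-.1795,.035],[.532,-.1795,0]]))
E
```

```text
3.7 [ 0.53095329 -0.18496222  0.00615986] [-0.56500183 -0.90666638  0.67514725]
[[247.04667984 270.28878867]
 [248.61348495 233.17265341]]
```

View pics/w1.png

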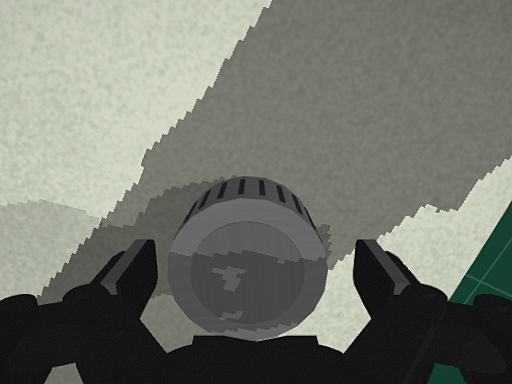

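The cap's top is centred at (247.5,269), which puts it about 3 mm ahead and 4.5 mm to one side of the tool. I'll correct that and close.

Request:
carry_out(moves=[{"grip":100,"dx":0.17,"dy":-0.22,"dz":0.2,"twist":0},{"grip":100,"dx":0,"dy":0,"dz":0,"twist":0},{"grip":100,"dx":0,"dy":0,"dz":0,"twist":0},{"grip":60,"dx":0,"dy":0,"dz":0,"twist":0},{"grip":60,"dx":0,"dy":0,"dz":0,"twist":0},{"grip":60,"dx":0,"dy":0,"dz":0,"twist":0},{"grip":60,"dx":0,"dy":0,"dz":0,"twist":0},{"grip":60,"dx":0,"dy":0,"dz":0,"twist":0},{"grip":60,"dx":0,"dy":0,"dz":0,"twist":0},{"grip":60,"dx":0,"dy":0,"dz":0,"twist":0}], squeeze=40)

```text
t: 4.7
eef_pos: [0.5319, -0.1797, 0.0019]
orientation: [[0.901, 0.434, 0.001], [0.434, -0.901, -0.001], [0.001, 0.001, -1.0]]
ft_force: [-0.2, -0.5, 5.6]
grip_width: 0.0607
grasp_force: 43.9
```

Request:
carry_out(moves=[{"grip":60,"dx":0,"dy":0,"dz":-0.3,"twist":0},{"grip":60,"dx":0,"dy":0,"dz":-0.7,"twist":0},{"grip":60,"dx":0,"dy":0,"dz":-1,"twist":0},{"grip":60,"dx":0,"dy":0,"dz":-1,"twist":0},{"grip":60,"dx":0,"dy":0,"dz":-1,"twist":0},{"grip":60,"dx":0,"dy":0,"dz":-1,"twist":0},{"grip":60,"dx":0,"dy":0,"dz":-1,"twist":0},{"grip":60,"dx":0,"dy":0,"dz":-1,"twist":0},{"grip":60,"dx":0,"dy":0,"dz":-1,"twist":0},{"grip":60,"dx":0,"dy":0,"dz":-1,"twist":0},{"grip":60,"dx":0,"dy":0,"dz":-1,"twist":0},{"grip":60,"dx":0,"dy":0,"dz":-0.8,"twist":0},{"grip":60,"dx":0,"dy":0,"dz":-0.2,"twist":0},{"grip":60,"dx":0,"dy":0,"dz":0,"twist":0}])

```text
t: 6.1
eef_pos: [0.5314, -0.1791, 0.2219]
orientation: [[0.901, 0.434, 0.001], [0.434, -0.901, -0.0], [0.001, 0.001, -1.0]]
ft_force: [0.7, 0.9, -2.6]
grip_width: 0.0611
grasp_force: 44.0
```

Request:
carry_out(moves=[{"grip":60,"dx":0.2,"dy":-0.5,"dz":0,"twist":0},{"grip":60,"dx":0.28,"dy":-1,"dz":0,"twist":0},{"grip":60,"dx":0.28,"dy":-1,"dz":0,"twist":0},{"grip":60,"dx":0.28,"dy":-1,"dz":0,"twist":0},{"grip":60,"dx":0.28,"dy":-1,"dz":0,"twist":0},{"grip":60,"dx":0.28,"dy":-1,"dz":0,"twist":0},{"grip":60,"dx":0.28,"dy":-1,"dz":0,"twist":0},{"grip":60,"dx":0.28,"dy":-1,"dz":0,"twist":0},{"grip":60,"dx":0.28,"dy":-1,"dz":0,"twist":0},{"grip":60,"dx":0.28,"dy":-1,"dz":0,"twist":0},{"grip":60,"dx":0.28,"dy":-1,"dz":0,"twist":0},{"grip":60,"dx":0.28,"dy":-1,"dz":0,"twist":0},{"grip":60,"dx":0.28,"dy":-1,"dz":0,"twist":0},{"grip":60,"dx":0.28,"dy":-1,"dz":0,"twist":0},{"grip":60,"dx":0.28,"dy":-1,"dz":0,"twist":0},{"grip":60,"dx":0.2,"dy":-0.9,"dz":0,"twist":0},{"grip":60,"dx":0,"dy":0,"dz":0,"twist":0},{"grip":60,"dx":0,"dy":0,"dz":0,"twist":0}])

```text
t: 7.9
eef_pos: [0.4747, 0.1358, 0.2204]
orientation: [[0.9, 0.435, -0.002], [0.435, -0.9, -0.001], [-0.002, 0.0, -1.0]]
ft_force: [0.6, -0.3, -0.9]
grip_width: 0.0612
grasp_force: 44.0
```

```bash
python3 - <<'E'
from h import *
grab('wrist','w2.png')
s=manip.sense();print(s['t'],s['eef_pos'],s['ft_force'],s['joint_positions'],s['grip_width'])
R=s['orientation'];p=s['eef_pos']
print(R,proj('w2.png',[[.55,.17,.182],[.55,.17,.154],p+R@[0,0,-.033]]))
E
```

```text
7.95 [0.47507027 0.13498174 0.22054398] [ 0.39483912 -0.98854205 -2.29787438] [ 0.03238038  0.14667499 -0.43628611  1.90260558  0.06965634  1.10859502
 -1.5532188 ] 0.060855962973966136
[[ 9.01065837e-01  4.33680084e-01 -1.39325127e-03]
 [ 4.33678733e-01 -9.01066801e-01 -1.17368926e-03]
 [-1.76441812e-03  4.53347847e-04 -9.99998341e-01]] [[261.40004387  64.260726  ]
 [260.49945531  68.1553953 ]
 [260.94841519 284.25549392]]
```

View pics/w2.png

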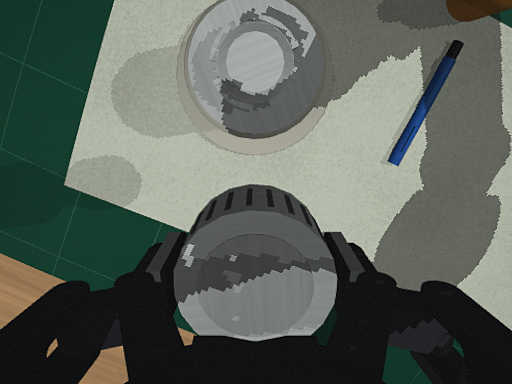

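The neck tip is centred near (255.5,62), the collar near (256,68) and the held cap's top near (256,282). I'll overlay the known circles to check these fits.

```bash
python3 - <<'E'
from h import *
s=manip.sense();R=s['orientation'];p=s['eef_pos']
tip=at('w2.png',255.5,62,.182);col=at('w2.png',256,68,.154);zc=p[2]+.033;cap=at('w2.png',256,282,zc)
d=np.load('pics/w2.png.npz');print('cam',-d['R'].T@d['t'],d['K'][0,0])
for q in (tip,col,cap): print(q.round(4),(R.T@(q-p)).round(4))
a=cv2.resize(cv2.imread('pics/w2.png'),None,fx=2,fy=2,interpolation=cv2.INTER_CUBIC)
th=np.linspace(0,2*np.pi,90)
for c,r,col_ in ((tip,.015,(0,0,255)),(col,.04,(0,255,0)),(tip*[1,1,0]+[0,0,.177],.0205,(255,255,0)),(cap,.031,(255,0,255))):
    P=np.c_[c[0]+r*np.cos(th),c[1]+r*np.sin(th),0*th+c[2]]
    for x in proj('w2.png',P): cv2.circle(a,tuple(int(v) for v in (2*x+.5)),1,col_,-1)
cv2.imwrite('pics/c2.png',np.hstack([a[0:300,330:680],a[380:680,330:690]]))
E
```

```text
cam [0.53574399 0.16685947 0.36228238] 333.2194955953992
[0.5497 0.1732 0.182 ] [ 0.0839 -0.0021  0.0384]
[0.5489 0.1724 0.154 ] [ 0.0829 -0.0018  0.0664]
[0.4752 0.1371 0.2535] [ 0.001  -0.0018 -0.033 ]
```

View pics/c2.png

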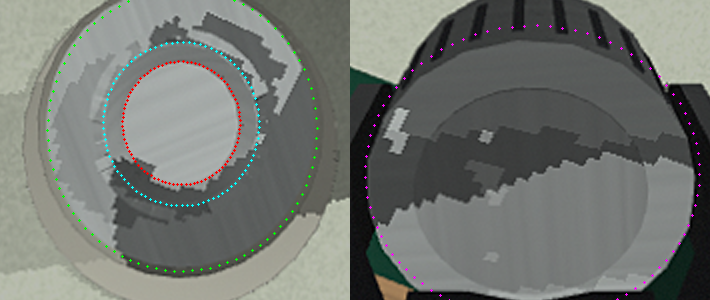

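The tip and collar fits hold. The cap's front edge sits about 8 px lower than my circle, so the cap is about 1.8 mm behind the tool axis. That means roughly 85 mm forward to reach the neck, with no sideways shift.

Request:
carry_out(moves=[{"grip":60,"dx":0.5,"dy":0,"dz":0,"twist":0},{"grip":60,"dx":1,"dy":0,"dz":0,"twist":0},{"grip":60,"dx":1,"dy":0,"dz":0,"twist":0},{"grip":60,"dx":1,"dy":0,"dz":0,"twist":0},{"grip":60,"dx":0.5,"dy":0,"dz":0,"twist":0},{"grip":60,"dx":0.26,"dy":0,"dz":0,"twist":0},{"grip":60,"dx":0,"dy":0,"dz":0,"twist":0},{"grip":60,"dx":0,"dy":0,"dz":0.5,"twist":0},{"grip":60,"dx":0,"dy":0,"dz":0.5,"twist":0},{"grip":60,"dx":0,"dy":0,"dz":0.5,"twist":0},{"grip":60,"dx":0,"dy":0,"dz":0.3,"twist":0},{"grip":60,"dx":0,"dy":0,"dz":0.2,"twist":0},{"grip":60,"dx":0,"dy":0,"dz":0,"twist":0},{"grip":60,"dx":0,"dy":0,"dz":0,"twist":0}])

```text
t: 9.35
eef_pos: [0.5525, 0.1729, 0.1815]
orientation: [[0.901, 0.434, 0.0], [0.434, -0.901, 0.0], [0.0, 0.0, -1.0]]
ft_force: [0.2, -1.4, -1.5]
grip_width: 0.0611
grasp_force: 44.0
```

```bash
python3 - <<'E'
from h import *
d=grab('wrist','w3.png'); grab('scene','s3.png')
s=manip.sense();R=s['orientation'];p=s['eef_pos']
print(s['t'],p,s['ft_force'],s['wrist_torque'],s['joint_positions'])
c=proj('s3.png',[[.55,.172,.18]])[0].astype(int);print(c)
a=cv2.imread('pics/s3.png')[c[1]-50:c[1]+50,c[0]-50:c[0]+50]
a=cv2.resize(a,(400,400),interpolation=cv2.INTER_CUBIC)
w=cv2.resize(d['pixels'],(533,400))[:,100:450]
cv2.imwrite('pics/c3.png',np.hstack([a,w]))
E
```

```text
9.45 [0.55270557 0.17292749 0.18176315] [ 0.24453202  0.006161   -2.07871054] [ 0.03517353 -0.0662544  -0.01446831] [-0.03154303  0.3381815  -0.42997912  1.75997948  0.15800793  1.07643438
 -1.63713657]
[315 196]
```

View pics/c3.png

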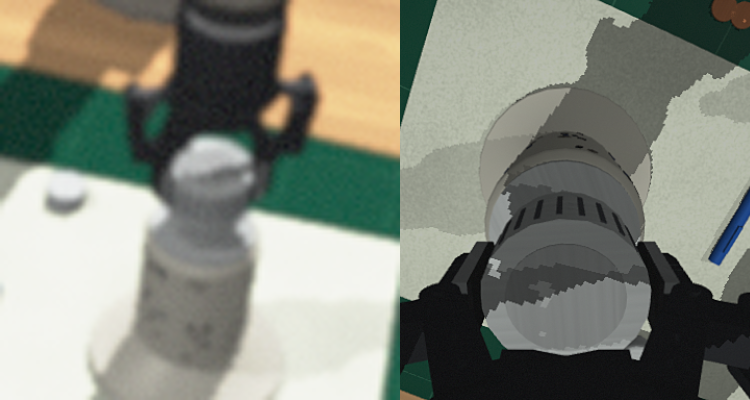

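The cap and collar line up sideways (both centred at crop column 565). I'll lower gently.

Request:
carry_out(moves=[{"grip":60,"dx":0,"dy":0,"dz":0.1,"twist":0},{"grip":60,"dx":0,"dy":0,"dz":0.1,"twist":0},{"grip":60,"dx":0,"dy":0,"dz":0.1,"twist":0},{"grip":60,"dx":0,"dy":0,"dz":0.1,"twist":0},{"grip":60,"dx":0,"dy":0,"dz":0.05,"twist":0},{"grip":60,"dx":0,"dy":0,"dz":0,"twist":0}])

```text
t: 10.05
eef_pos: [0.5522, 0.1727, 0.172]
orientation: [[0.901, 0.434, -0.0], [0.434, -0.901, -0.0], [-0.0, 0.0, -1.0]]
ft_force: [-0.3, -1.0, -0.7]
grip_width: 0.061
grasp_force: 44.0
```

Request:
carry_out(moves=[{"grip":60,"dx":0,"dy":0,"dz":0.05,"twist":0},{"grip":60,"dx":0,"dy":0,"dz":0.05,"twist":0},{"grip":60,"dx":0,"dy":0,"dz":0,"twist":0}])

```text
t: 10.35
eef_pos: [0.5522, 0.1727, 0.1701]
orientation: [[0.901, 0.434, -0.0], [0.434, -0.901, -0.0], [-0.0, 0.0, -1.0]]
ft_force: [0.1, 0.7, -3.0]
grip_width: 0.0607
grasp_force: 44.0
```

Request:
carry_out(moves=[{"grip":60,"dx":0,"dy":0,"dz":0.05,"twist":0},{"grip":60,"dx":0,"dy":0,"dz":0.05,"twist":0},{"grip":60,"dx":0,"dy":0,"dz":0,"twist":0}])

```text
t: 10.65
eef_pos: [0.5522, 0.1727, 0.1681]
orientation: [[0.901, 0.434, -0.0], [0.434, -0.901, -0.0], [-0.0, 0.0, -1.0]]
ft_force: [0.2, -1.4, -1.3]
grip_width: 0.0612
grasp_force: 44.1
```

Request:
carry_out(moves=[{"grip":60,"dx":0,"dy":0,"dz":0.025,"twist":0},{"grip":60,"dx":0,"dy":0,"dz":0.025,"twist":0},{"grip":60,"dx":0,"dy":0,"dz":0,"twist":0}])

```text
t: 10.95
eef_pos: [0.5523, 0.1727, 0.1672]
orientation: [[0.901, 0.434, -0.0], [0.434, -0.901, -0.0], [-0.0, 0.0, -1.0]]
ft_force: [-0.7, 0.3, -1.9]
grip_width: 0.0613
grasp_force: 44.0
```

Request:
carry_out(moves=[{"grip":60,"dx":0,"dy":0,"dz":0.025,"twist":0},{"grip":60,"dx":0,"dy":0,"dz":0.025,"twist":0},{"grip":60,"dx":0,"dy":0,"dz":0,"twist":0}])

```text
t: 11.25
eef_pos: [0.5523, 0.1727, 0.1662]
orientation: [[0.901, 0.434, -0.0], [0.434, -0.901, -0.0], [-0.0, 0.0, -1.0]]
ft_force: [-0.4, 0.7, -0.9]
grip_width: 0.0606
grasp_force: 44.0
```

Request:
carry_out(moves=[{"grip":60,"dx":0,"dy":0,"dz":0.025,"twist":0},{"grip":60,"dx":0,"dy":0,"dz":0.025,"twist":0},{"grip":60,"dx":0,"dy":0,"dz":0,"twist":0}])

```text
t: 11.55
eef_pos: [0.5523, 0.1727, 0.1652]
orientation: [[0.901, 0.434, -0.0], [0.434, -0.901, -0.0], [-0.0, 0.0, -1.0]]
ft_force: [0.6, 1.2, -2.8]
grip_width: 0.0614
grasp_force: 44.1
```

Request:
carry_out(moves=[{"grip":60,"dx":0,"dy":0,"dz":0.025,"twist":0},{"grip":60,"dx":0,"dy":0,"dz":0.025,"twist":0},{"grip":60,"dx":0,"dy":0,"dz":0.025,"twist":0},{"grip":60,"dx":0,"dy":0,"dz":0.025,"twist":0},{"grip":60,"dx":0,"dy":0,"dz":0,"twist":0}])

```text
t: 12.05
eef_pos: [0.5523, 0.1727, 0.1632]
orientation: [[0.901, 0.434, -0.0], [0.434, -0.901, -0.0], [-0.0, 0.0, -1.0]]
ft_force: [0.7, -0.1, -2.5]
grip_width: 0.061
grasp_force: 44.1
```

Request:
carry_out(moves=[{"grip":60,"dx":0,"dy":0,"dz":0.025,"twist":0},{"grip":60,"dx":0,"dy":0,"dz":0.025,"twist":0},{"grip":60,"dx":0,"dy":0,"dz":0.025,"twist":0},{"grip":60,"dx":0,"dy":0,"dz":0,"twist":0}])

```text
t: 12.45
eef_pos: [0.5523, 0.1727, 0.1617]
orientation: [[0.901, 0.434, -0.0], [0.434, -0.901, -0.0], [-0.0, 0.0, -1.0]]
ft_force: [0.2, 0.1, -3.1]
grip_width: 0.0612
grasp_force: 44.1
```

Request:
carry_out(moves=[{"grip":60,"dx":0,"dy":0,"dz":0.025,"twist":0},{"grip":60,"dx":0,"dy":0,"dz":0.025,"twist":0},{"grip":60,"dx":0,"dy":0,"dz":0,"twist":0}])

```text
t: 12.75
eef_pos: [0.5523, 0.1727, 0.1607]
orientation: [[0.901, 0.434, -0.0], [0.434, -0.901, -0.0], [-0.0, 0.0, -1.0]]
ft_force: [-0.6, 0.8, -1.7]
grip_width: 0.0613
grasp_force: 44.1
```

Request:
carry_out(moves=[{"grip":60,"dx":0,"dy":0,"dz":0.025,"twist":0},{"grip":60,"dx":0,"dy":0,"dz":0.025,"twist":0},{"grip":60,"dx":0,"dy":0,"dz":0,"twist":0}])

```text
t: 13.05
eef_pos: [0.5524, 0.1728, 0.1599]
orientation: [[0.901, 0.434, 0.0], [0.434, -0.901, -0.0], [0.0, 0.0, -1.0]]
ft_force: [-0.8, -0.5, -0.5]
grip_width: 0.061
grasp_force: 44.2
```

Request:
carry_out(moves=[{"grip":60,"dx":0,"dy":0,"dz":0.025,"twist":0},{"grip":60,"dx":0,"dy":0,"dz":0,"twist":0}])

```text
t: 13.25
eef_pos: [0.5524, 0.1728, 0.1598]
orientation: [[0.901, 0.434, 0.0], [0.434, -0.901, -0.0], [0.0, 0.0, -1.0]]
ft_force: [-1.0, -0.6, 3.2]
grip_width: 0.0614
grasp_force: 44.6
```

Request:
carry_out(moves=[{"grip":60,"dx":0,"dy":0,"dz":0.025,"twist":0},{"grip":60,"dx":0,"dy":0,"dz":0,"twist":0}])

```text
t: 13.45
eef_pos: [0.5525, 0.1728, 0.1598]
orientation: [[0.901, 0.434, 0.001], [0.434, -0.901, -0.0], [0.0, 0.0, -1.0]]
ft_force: [-2.5, -1.3, 6.2]
grip_width: 0.0612
grasp_force: 44.9
```

The cap was already over the openings and went straight down to 4 mm above the seat. It rests there at 0.1598 with a light press. Joint 7 has too little clockwise range left, so I'll release, turn the open gripper anticlockwise about the axis and regrip.

Request:
carry_out(moves=[{"grip":60,"dx":0,"dy":0,"dz":-0.04,"twist":0},{"grip":100,"dx":0,"dy":0,"dz":0,"twist":0},{"grip":100,"dx":0,"dy":0,"dz":0,"twist":0},{"grip":100,"dx":-0.09,"dy":0,"dz":0,"twist":0},{"grip":100,"dx":0,"dy":0,"dz":0,"twist":0},{"grip":100,"dx":0,"dy":0,"dz":0,"twist":0},{"grip":100,"dx":0,"dy":0,"dz":0,"twist":0}])

```text
t: 14.15
eef_pos: [0.5507, 0.172, 0.1595]
orientation: [[0.901, 0.434, 0.0], [0.434, -0.901, -0.0], [0.0, 0.0, -1.0]]
ft_force: [-0.3, 0.5, 0.2]
grip_width: 0.0854
grasp_force: 0.0
```

Request:
carry_out(moves=[{"grip":100,"dx":0,"dy":0,"dz":0,"twist":-0.5},{"grip":100,"dx":0,"dy":0,"dz":0,"twist":-1},{"grip":100,"dx":0,"dy":0,"dz":0,"twist":-1},{"grip":100,"dx":0,"dy":0,"dz":0,"twist":-1},{"grip":100,"dx":0,"dy":0,"dz":0,"twist":-1},{"grip":100,"dx":0,"dy":0,"dz":0,"twist":-1},{"grip":100,"dx":0,"dy":0,"dz":0,"twist":-1},{"grip":100,"dx":0,"dy":0,"dz":0,"twist":-1},{"grip":100,"dx":0,"dy":0,"dz":0,"twist":-1},{"grip":100,"dx":0,"dy":0,"dz":0,"twist":-1},{"grip":100,"dx":0,"dy":0,"dz":0,"twist":-1},{"grip":100,"dx":0,"dy":0,"dz":0,"twist":-1},{"grip":100,"dx":0,"dy":0,"dz":0,"twist":-1},{"grip":100,"dx":0,"dy":0,"dz":0,"twist":-1},{"grip":100,"dx":0,"dy":0,"dz":0,"twist":-1},{"grip":100,"dx":0,"dy":0,"dz":0,"twist":-0.5},{"grip":100,"dx":0,"dy":0,"dz":0,"twist":0},{"grip":100,"dx":0,"dy":0,"dz":0,"twist":0}])

```text
t: 15.95
eef_pos: [0.5508, 0.1719, 0.1596]
orientation: [[-0.368, 0.93, 0.0], [0.93, 0.368, -0.0], [-0.0, 0.0, -1.0]]
ft_force: [1.1, -0.0, 0.8]
grip_width: 0.0853
grasp_force: 0.0
```

```bash
python3 - <<'E'
from h import *
d=grab('wrist','w4.png')
s=manip.sense();R=s['orientation'];p=s['eef_pos']
print(s['t'],p,s['ft_force'],s['joint_positions'],R,s['grip_width'])
c=np.array([.5508,.172,.193]);th=np.linspace(0,2*np.pi,90);a=d['pixels'].copy()
for cc,k in ((c,(255,0,255)),(np.r_[p[:2],.193],(0,255,255))):
  for x in proj('w4.png',np.c_[cc[0]+.031*np.cos(th),cc[1]+.031*np.sin(th),0*th+cc[2]]): cv2.circle(a,tuple(int(v+.5) for v in x),0,k,-1)
cv2.imwrite('pics/c4.png',cv2.resize(a[130:384,100:420],None,fx=2,fy=2))
E
```

```text
16.0 [0.55076441 0.17191243 0.15957091] [ 0.40880186 -0.55940869 -0.62302836] [ 0.18814329  0.40828236 -0.7185672   1.78156099  0.30357073  1.06527642
 -0.26169016] [[-3.68193590e-01  9.29749143e-01  1.03856144e-04]
 [ 9.29749133e-01  3.68193602e-01 -1.44813195e-04]
 [-1.72879111e-04  4.32408700e-05 -9.99999984e-01]] 0.08545446486756998
```

View pics/c4.png

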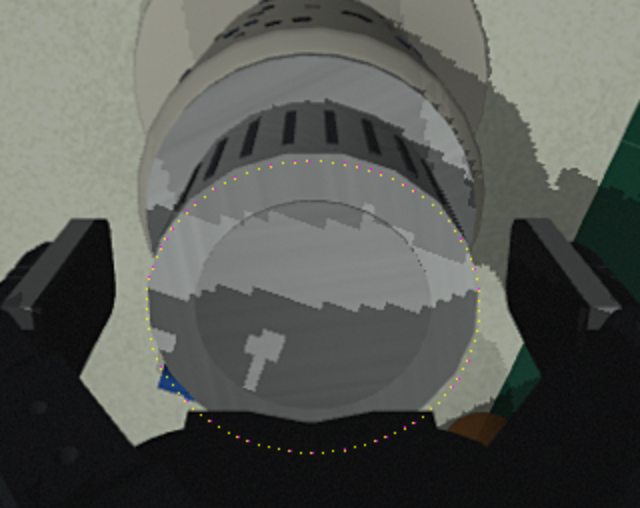

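The cap is centred between the pads (columns 115 and 508, cap at 313). I'll regrip.

Request:
carry_out(moves=[{"grip":60,"dx":0,"dy":0,"dz":0,"twist":0},{"grip":60,"dx":0,"dy":0,"dz":0,"twist":0},{"grip":60,"dx":0,"dy":0,"dz":0,"twist":0},{"grip":60,"dx":0,"dy":0,"dz":0,"twist":0},{"grip":60,"dx":0,"dy":0,"dz":0,"twist":0},{"grip":60,"dx":0,"dy":0,"dz":0,"twist":0}], squeeze=30)

```text
t: 16.6
eef_pos: [0.5507, 0.172, 0.1599]
orientation: [[-0.369, 0.929, 0.0], [0.929, 0.369, -0.0], [-0.0, 0.0, -1.0]]
ft_force: [-0.4, -2.1, 3.4]
grip_width: 0.0615
grasp_force: 32.5
```

Request:
carry_out(moves=[{"grip":60,"dx":0,"dy":0,"dz":0.02,"twist":0.3},{"grip":60,"dx":0,"dy":0,"dz":0.02,"twist":0.5},{"grip":60,"dx":0,"dy":0,"dz":0.02,"twist":0.5},{"grip":60,"dx":0,"dy":0,"dz":0,"twist":0}])

```text
t: 17.0
eef_pos: [0.5517, 0.1724, 0.1598]
orientation: [[-0.245, 0.97, 0.003], [0.97, 0.245, 0.0], [-0.0, 0.003, -1.0]]
ft_force: [-0.7, -0.4, 8.4]
grip_width: 0.0613
grasp_force: 32.9
```

```bash
cat > q.py <<'E'
from h import *
s=manip.sense();R=s['orientation'];print(s['t'],s['eef_pos'].round(4),s['ft_force'].round(1),s['wrist_torque'].round(2),'yaw',np.arctan2(R[1,0],R[0,0]).round(3),s['joint_positions'][6].round(2),s['grip_width'])
E
python3 q.py
```

```text
17.0 [0.5517 0.1724 0.1598] [-0.7 -0.4  8.4] [-0.2   0.29  0.1 ] yaw 1.818 -0.38 0.061283813521872
```

Request:
carry_out(moves=[{"grip":60,"dx":0,"dy":0,"dz":0,"twist":0.5},{"grip":60,"dx":0,"dy":0,"dz":0.01,"twist":0.5},{"grip":60,"dx":0,"dy":0,"dz":0,"twist":0}])

```text
t: 17.3
eef_pos: [0.5518, 0.1724, 0.1596]
orientation: [[-0.146, 0.989, 0.003], [0.989, 0.146, 0.0], [-0.0, 0.003, -1.0]]
ft_force: [-1.1, -0.7, 8.3]
grip_width: 0.0618
grasp_force: 33.0
```

```bash
python3 q.py
```

```text
17.3 [0.5518 0.1724 0.1596] [-1.1 -0.7  8.3] [-0.17  0.28  0.05] yaw 1.718 -0.47 0.061795623333455924
```

Request:
carry_out(moves=[{"grip":60,"dx":0,"dy":0,"dz":0.015,"twist":0.5},{"grip":60,"dx":0,"dy":0,"dz":0.015,"twist":0.5},{"grip":60,"dx":0,"dy":0,"dz":0,"twist":0}])

```text
t: 17.6
eef_pos: [0.5516, 0.1724, 0.1589]
orientation: [[-0.047, 0.999, 0.002], [0.999, 0.047, 0.0], [0.0, 0.002, -1.0]]
ft_force: [-1.2, -1.1, 7.9]
grip_width: 0.0614
grasp_force: 32.9
```

```bash
python3 q.py
```

```text
17.6 [0.5516 0.1724 0.1589] [-1.2 -1.1  7.9] [-0.2   0.27 -0.02] yaw 1.617 -0.57 0.06137684570843627
```

Now it's descending 0.7 mm per 0.1 rad, which matches the thread. I'll keep following it.

Request:
carry_out(moves=[{"grip":60,"dx":0,"dy":0,"dz":0.017,"twist":0.5},{"grip":60,"dx":0,"dy":0,"dz":0.017,"twist":0.5},{"grip":60,"dx":0,"dy":0,"dz":0.017,"twist":0.5},{"grip":60,"dx":0,"dy":0,"dz":0.017,"twist":0.5},{"grip":60,"dx":0,"dy":0,"dz":0,"twist":0}])

```text
t: 18.1
eef_pos: [0.5518, 0.1723, 0.1576]
orientation: [[0.153, 0.988, 0.003], [0.988, -0.153, 0.0], [0.001, 0.003, -1.0]]
ft_force: [-1.2, -0.5, 8.4]
grip_width: 0.0612
grasp_force: 32.9
```

```bash
python3 q.py
```

```text
18.1 [0.5518 0.1723 0.1576] [-1.2 -0.5  8.4] [-0.3   0.27  0.06] yaw 1.418 -0.75 0.06123203156546329
```

Request:
carry_out(moves=[{"grip":60,"dx":0,"dy":0,"dz":0.017,"twist":0.5},{"grip":60,"dx":0,"dy":0,"dz":0.017,"twist":0.5},{"grip":60,"dx":0,"dy":0,"dz":0.017,"twist":0.5},{"grip":60,"dx":0,"dy":0,"dz":0.017,"twist":0.5},{"grip":60,"dx":0,"dy":0,"dz":0,"twist":0}])

```text
t: 18.6
eef_pos: [0.5518, 0.1724, 0.1562]
orientation: [[0.346, 0.938, 0.003], [0.938, -0.346, 0.0], [0.001, 0.002, -1.0]]
ft_force: [-1.1, -0.6, 7.3]
grip_width: 0.062
grasp_force: 32.9
```

```bash
python3 q.py
```

```text
18.6 [0.5518 0.1724 0.1562] [-1.1 -0.6  7.3] [-0.19  0.26 -0.01] yaw 1.218 -0.94 0.06198614365583822
```

Request:
carry_out(moves=[{"grip":60,"dx":0,"dy":0,"dz":0.017,"twist":0.4},{"grip":60,"dx":0,"dy":0,"dz":0.01,"twist":0.4},{"grip":60,"dx":0,"dy":0,"dz":0,"twist":0}])

```text
t: 18.9
eef_pos: [0.5518, 0.1724, 0.1559]
orientation: [[0.42, 0.908, 0.003], [0.908, -0.42, 0.0], [0.001, 0.002, -1.0]]
ft_force: [-1.4, -1.2, 8.5]
grip_width: 0.0615
grasp_force: 33.0
```

```bash
python3 q.py
```

```text
18.9 [0.5518 0.1724 0.1559] [-1.4 -1.2  8.5] [-0.19  0.36  0.01] yaw 1.138 -1.01 0.06146444902663574
```

Request:
carry_out(moves=[{"grip":60,"dx":0,"dy":0,"dz":0,"twist":0.3},{"grip":60,"dx":0,"dy":0,"dz":0,"twist":0.3},{"grip":60,"dx":0,"dy":0,"dz":0,"twist":0}])

```text
t: 19.2
eef_pos: [0.5518, 0.1725, 0.1559]
orientation: [[0.473, 0.881, 0.003], [0.881, -0.473, 0.0], [0.002, 0.002, -1.0]]
ft_force: [-1.0, -0.5, 8.5]
grip_width: 0.0613
grasp_force: 33.0
```

```bash
python3 q.py
```

```text
19.2 [0.5518 0.1725 0.1559] [-1.  -0.5  8.5] [-0.13  0.37  0.14] yaw 1.078 -1.06 0.061259524882398934
```

It's home: z stopped 4.0 mm below the drop height and the torque is starting to rise. I'll relieve the press, release and retreat.

Request:
carry_out(moves=[{"grip":60,"dx":0,"dy":0,"dz":-0.05,"twist":0},{"grip":100,"dx":0,"dy":0,"dz":0,"twist":0},{"grip":100,"dx":0,"dy":0,"dz":0,"twist":0},{"grip":100,"dx":0,"dy":0,"dz":0,"twist":0},{"grip":100,"dx":0,"dy":0,"dz":0,"twist":0},{"grip":100,"dx":0,"dy":0,"dz":-0.4,"twist":0},{"grip":100,"dx":0,"dy":0,"dz":-0.8,"twist":0},{"grip":100,"dx":0,"dy":0,"dz":-1,"twist":0},{"grip":100,"dx":0,"dy":0,"dz":-1,"twist":0},{"grip":100,"dx":0,"dy":0,"dz":-1,"twist":0},{"grip":100,"dx":0,"dy":0,"dz":-0.8,"twist":0},{"grip":100,"dx":0,"dy":0,"dz":0,"twist":0},{"grip":100,"dx":0,"dy":0,"dz":0,"twist":0},{"grip":100,"dx":0,"dy":0,"dz":0,"twist":0}])

```text
t: 20.6
eef_pos: [0.5501, 0.1716, 0.2542]
orientation: [[0.472, 0.881, -0.002], [0.881, -0.472, -0.001], [-0.001, -0.001, -1.0]]
ft_force: [-1.1, -0.1, 0.5]
grip_width: 0.0851
grasp_force: 0.0
```

```bash
python3 - <<'E'
from h import *
d=grab('wrist','w5.png');e=grab('scene','s5.png')
a=cv2.resize(e['pixels'][146:246,265:365],(384,384),interpolation=cv2.INTER_CUBIC)
cv2.imwrite('pics/c5.png',np.hstack([a,d['pixels'][:,70:470]]))
E
python3 q.py
```

```text
20.7 [0.5501 0.1717 0.2542] [-0.1 -0.4  0.8] [ 0.06 -0.02 -0.  ] yaw 1.079 -1.01 0.08545509572649237
```

View pics/c5.png

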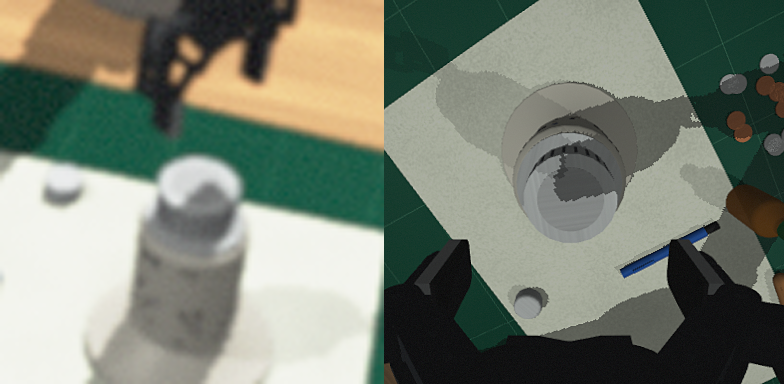

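The cap sits level and low on the collar (scene crop around (198,200)), the gripper is clear, and the bystanders in view look undisturbed.

```bash
python3 -c "
from plant import manip; print(manip.finish_job())"
```

```text
the job is handed in; nothing more can be done
None
```

The cap is screwed home on the lamp's collar and released, and the job is handed in at about 21 s; it dropped in without the anticlockwise turn because its lugs were already over the openings, and no verdict came back.

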